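Build up the drive end of an alternator

ROBOT

A 6-joint arm with a two-finger parallel gripper is mounted at the origin on a cart in front of the work surface, level with it; the furniture and walls round the work are solid. World frame = base frame: x ahead of the robot, y to its left, z up, the work surface at z = 0. Lengths are in mm, angles in rad, forces in N, time in s.
With the tool pointing down it reaches from about 275 to 750 mm from the base axis. Payload 10.2 kg.
Tool frame: the origin (TCP) lies where the fingers leave the gripper's body, on its centre line; the fingertips stand 73 mm ahead of it and the grasp point (between the pads) lies 54 mm ahead of it; z points along the fingers, y is the line along which they close (so a half turn about z gives the same grasp; the last joint's range is limited). The gripper opens to 85 mm and grips with 20 to 120 N. Pads are 22 mm wide; open, the fingers measure 114 mm over their backs; the gripper's body (76 mm by 85 mm) begins 54 mm behind the grasp point. The pads swing forward as they close: fully open they stand 13 mm farther back than shut.
Start: joints at [-1.499, 0.313, 1.498, -0, 1.331, -0.223], TCP at [152.525, -502.362, 303.894] pointing down, gripper open.
Joint ranges: [-2.94, 2.94], [-0.97, 2.17], [0.19, 2.56], [-1.23, 4.37], [0.02, 3.11], [-2.88, 2.88]. Speed limits (rad/s): [2.39, 2.39, 3.01, 3.14, 3.14, 3.14].

INTERFACE

Orientations are given as a unit quaternion [w, x, y, z].
In Python, from rig import ctrl gives the robot as it stands.
- The arm moves only by the shell command python3 -m creep 'ROWS' [OPENING] [FORCE]. ROWS is JSON, a list that holds one entry, the list of rows, each a list of 6 numbers: the shift along the world's x, y, z in units of 25 mm (1.0 is 25 mm), then the turn, a rotation vector about the world's x, y, z in units of 5 degrees (1.0 is 5 degrees). In form: [[[x, y, z, ax, ay, az], ...]]. A call has 1 to 20 rows; each row is the pose to reach, as a shift and turn from the pose commanded when the call began; what a row does not reach only later rows make up. A row lasts 1/12 s, in which the tool goes at most 41.7 mm and 7.16 degrees, less where a joint would pass 70% of its speed; a pose out of reach is approached as far as the arm can. A call with a gripper value outside its range is refused whole. OPENING is the finger opening in mm, from 0 to 85.4, set as the call begins (- or left out, the last holds). The fingers move at their own pace and stop on an object; FORCE is the grip in N (left out, the last holds). Time passes only in rows, so rows that repeat a pose let the fingers close. It gives the time, the measured TCP pose, the force, the opening and the grip force at its end, in the units of the state.
- ctrl.sense(): the state, without advancing time (a new reading comes with each control period).
- ctrl.capture(name): name is "side" or "top"; returns a dict with "image" (420x560x3 uint8, red, green, blue), "fx", "fy", "cx", "cy" (pixels), "k1" (the pictures are not rectified: a ray, as slopes to the right and down, at radius r is drawn at 1 + k1 r^2 times it, then the intrinsics apply), "R" (3x3) and "t" (3): a world point X has camera coordinates R X + t. Camera axes: x right, y down, z forward; pixel columns grow to the right and rows downward; lengths in mm; the calibration is good to about 2 mm. A picture is of the moment at which its call begins. There is no depth.
- ctrl.finish_job(): hands the job in; it is judged then, once.
The state is a dict: "time_s": time; "joints": joint angles; "dq": joint speeds; "tau": joint torques, N m; "eef_pos": TCP position; "ee_rot": TCP orientation; "force": force on the tool from outside, world axes, zero at the start; "wrist_torque": the same for the moment, N m; "grip_width": opening from 0.0 (shut) to 1.0 (fully open); "grip_force": force on a finger pad.
Only numpy, scipy, OpenCV 4.12 (cv2) and the standard library are available. Lean on these libraries where they do the work, as an engineer would, in place of code of your own. Each camera call takes 0.05 s, during which the arm holds its last target. There are 200 camera calls.

TASK

Build up the drive end of the alternator that stands shaft-up on the desk: lower onto its shaft, one after another, the plain steel spacer (it keeps the fan clear of the housing), the blue fan with its blades towards the housing, the new bright pulley, and last the brass washer, each fully home on the part below. Do not let parts fall down the shaft, and leave the rusty old pulley, the relay and the spanner lying where they are.

Things in the scene. Friction and masses are not known exactly. Their poses are not given: they have to be found in the camera images.
- alternator: alternator of aluminium, dark steel and black plastic, fixed upright in a black rubber ring, 120 mm across, lugs reaching 73 mm from its axis. Origin: on its vertical axis at desk level. Its bearing boss, 40 mm across, ends 98 mm above the desk; from it rises the steel shaft, 17 mm thick up to 152 mm above the desk, then a cone to the 12 mm threaded end; its tip, tapered to 8 mm, is at 181 mm.
- shaft_seat (a point): point on the shaft's axis at the top of the bearing boss, 98 mm above the desk, where the spacer's underside comes to rest; z up along the shaft
- shaft_tip (a point): upper end of the shaft, on its axis, 83 mm above shaft_seat
- spacer: plain bright steel collar, 32 mm outside diameter, bore 19.4 mm, 14 mm high, lying flat. Origin: centre of its underside; z up along its axis. First on the shaft: its underside rests on the boss (origin at shaft_seat).
- fan: blue steel cooling fan, 102 mm across, eleven petals with blades bent down; lies on its blades, hub up. Origin: on its axis, level with the blades' lower edges; z up. Disc and petals 10 to 12.5 mm above the origin; round hub to grasp: 40 mm across, 10 to 30 mm above the origin, bore 19.4 mm. Second on the shaft, same way up: hub rests on the spacer (origin 4 mm above shaft_seat).
- pulley: new V-belt pulley, bright steel, 62 mm in diameter, 26 mm high, bore 19.4 mm, one V groove round it, lying flat. Origin: centre of its underside; z up along its axis. Third on the shaft: it rests on the fan's hub (origin 34 mm above shaft_seat).
- washer: thick brass washer with a sloping upper edge, 36 mm in diameter, 6 mm thick (its rim 4.5 mm), bore 15 mm, lying flat, sloping edge up. Origin: centre of its underside; z up. Last: goes over the 12 mm thread and rests on the pulley (origin 60 mm above shaft_seat).
- old_pulley: the worn pulley that came off: same shape and size as the new one but rusty brown. Not to be used; leave it lying. Origin: centre of its underside; z up.
- relay: small black plug-in relay, 28x28 mm and 38 mm high with its blades up, a loose bystander to leave alone. Origin: centre of its underside.
- spanner: steel combination spanner, 159 mm long along its y axis, 27 mm wide, 8 mm thick, a loose bystander to leave alone. Origin: centre of its underside.
Mind the look-alikes: they are no part of the job. Leave any purple or red look-alike of the pulley alone.

How it is judged (in metres and radians):
On the way, in this order (a step that is already met when the one before it is completed fails the run):
1. the spacer sits on the shaft, down on the bearing boss (horizontal distance between spacer and shaft_seat below 0.004 m and z of spacer in the frame of shaft_seat between -0.003 and 0.003 m and angle between spacer's own z axis and vertical below 0.08 rad), for 0.2 s.
2. the fan sits on the shaft, down on the spacer (horizontal distance between fan and shaft_seat below 0.004 m and z of fan in the frame of shaft_seat between 0.001 and 0.007 m and angle between fan's own z axis and vertical below 0.08 rad), for 0.2 s.
3. the new bright pulley sits on the shaft, down on the fan's hub (horizontal distance between pulley and shaft_seat below 0.004 m and z of pulley in the frame of shaft_seat between 0.031 and 0.037 m and angle between pulley's own z axis and vertical below 0.08 rad), for 0.2 s.
4. the brass washer sits on the threaded end, down on the pulley (horizontal distance between washer and shaft_seat below 0.004 m and z of washer in the frame of shaft_seat between 0.057 and 0.063 m and angle between washer's own z axis and vertical below 0.08 rad), for 0.2 s.
At the end, for the whole second after the job is handed in: spacer, fan, new pulley and washer are on the shaft in that order from below, each resting on the one beneath it (height within 3 mm), within 4 mm of the shaft's axis and level within 0.08 rad, released and at rest (all of step 1 and all of step 2 and all of step 3 and all of step 4 and contact force between the fingers and spacer below 0.1 N and contact force between the fingers and fan below 0.1 N and contact force between the fingers and pulley below 0.1 N and contact force between the fingers and washer below 0.1 N and linear speed of each of spacer, fan, pulley, washer below 0.02 m/s); the robot touches nothing.
It fails at once if a part is let fall down the shaft (faster than 0.7 m/s there) ((horizontal distance between spacer and shaft_seat below 0.015 m and z of spacer in the frame of shaft_seat below 0.075 m and linear speed of spacer above 0.7 m/s) or (horizontal distance between fan and shaft_seat below 0.015 m and z of fan in the frame of shaft_seat below 0.075 m and linear speed of fan above 0.7 m/s) or (horizontal distance between pulley and shaft_seat below 0.015 m and z of pulley in the frame of shaft_seat below 0.075 m and linear speed of pulley above 0.7 m/s) or (horizontal distance between washer and shaft_seat below 0.015 m and z of washer in the frame of shaft_seat below 0.075 m and linear speed of washer above 0.7 m/s)).
It fails at once if the old pulley is moved more than 40 mm (distance of old_pulley from where it was at the start of the episode above 0.04 m).
It fails at once if the relay is moved more than 40 mm (distance of relay from where it was at the start of the episode above 0.04 m).
It fails at once if the spanner is moved more than 40 mm (distance of spanner from where it was at the start of the episode above 0.04 m).
It also fails if it takes over 102 s, if anything falls off the work surface, if the arm or the gripper's body presses on something with over 40 N, if the wrist force passes 120 N, or if a joint passes its speed limit or range.

## Working session

There is one attempt and no reset: what is moved stays moved. The work goes in short steps, Python scripts to look and compute and a shell command to move; the robot and the scene stay as the last step left them, time stands still between calls to the robot, and variables do not carry over. Pictures are saved under pics/ and viewed, at most 14 in all, crops included, and the job is handed in when it is done.

```bash
ls; mkdir -p pics; python3 - <<'E'
from rig import ctrl
import cv2, numpy as np
s=ctrl.sense(); print({k:np.round(v,3) for k,v in s.items()})
for n in("side","top"):
    c=ctrl.capture(n); cv2.imwrite(f"pics/{n}0.png",c["image"][:,:,::-1]); print(n,{k:np.round(c[k],3).tolist() for k in c if k!="image"})
E
```

```text
pics
{'time_s': np.float64(0.0), 'joints': array([-1.499,  0.313,  1.498,  0.   ,  1.331, -0.223]), 'dq': array([-0.   , -0.   , -0.   , -0.   , -0.001,  0.   ]), 'tau': array([-2.0000e-03, -4.1227e+01, -2.5975e+01, -0.0000e+00,  4.0000e-03,
       -0.0000e+00]), 'eef_pos': array([ 152.517, -502.176,  303.318]), 'ee_rot': array([-0.001,  0.989,  0.147,  0.   ]), 'force': array([-0.145,  0.491, -0.92 ]), 'wrist_torque': array([ 0.036, -0.027, -0.009]), 'grip_force': np.float64(0.0), 'grip_width': np.float64(0.998)}
side {'fx': 426.913, 'fy': 426.913, 'cx': 273.983, 'cy': 210.74, 'k1': -0.007, 'R': [[-0.93, -0.368, -0.004], [-0.152, 0.394, -0.907], [0.335, -0.842, -0.422]], 't': [484.963, 201.124, 1116.113]}
top {'fx': 506.711, 'fy': 506.711, 'cx': 274.071, 'cy': 213.147, 'k1': -0.068, 'R': [[-0.003, -1.0, 0.022], [-0.997, 0.001, -0.075], [0.075, -0.022, -0.997]], 't': [-24.309, 567.367, 1271.455]}
```

View pics/side0.png

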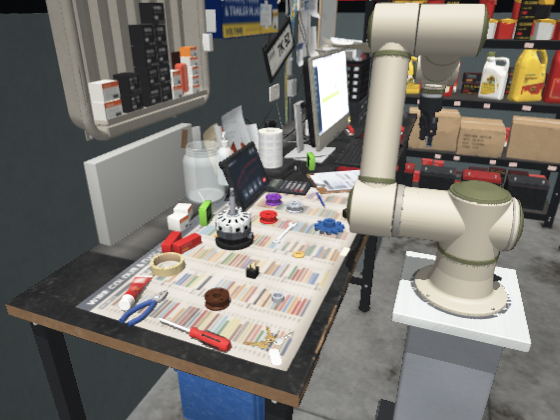

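View pics/top0.png

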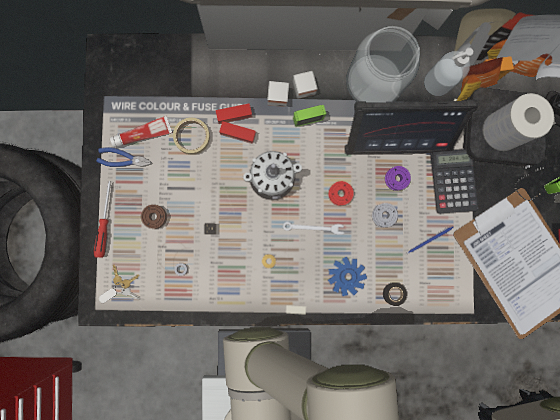

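The side view shows the alternator (234,225), fan (329,227), bright pulley (293,207), washer (298,254) and spacer (277,298). The same parts in the top view are at (272,173), (347,277), (384,215), (268,261) and (181,269). The red and purple look-alikes are at (341,193) and (397,179).

```bash
cat > h.py <<'E'
from rig import ctrl
import cv2, numpy as np
def cam(n,save=None):
    c=ctrl.capture(n); c["bgr"]=c["image"][:,:,::-1].copy()
    if save: cv2.imwrite(f"pics/{save}.png",c["bgr"])
    return c
def ray(c,px):
    K=np.array([[c["fx"],0,c["cx"]],[0,c["fy"],c["cy"]],[0,0,1]]); R=np.array(c["R"])
    p=cv2.undistortPoints(np.array([[px]],float),K,np.array([c["k1"],0,0,0.]))[0,0]
    d=R.T@np.array([*p,1]); return -R.T@np.array(c["t"]),d/np.linalg.norm(d)
def plane(c,px,z):
    o,d=ray(c,px); return o+d*(z-o[2])/d[2]
def tri(c1,p1,c2,p2):
    (a,u),(b,v)=ray(c1,p1),ray(c2,p2)
    s=np.linalg.lstsq(np.c_[u,-v],b-a,rcond=None)[0]
    P,Q=a+u*s[0],b+v*s[1]; return (P+Q)/2,np.linalg.norm(P-Q)
def proj(c,X):
    R=np.array(c["R"]); K=np.array([[c["fx"],0,c["cx"]],[0,c["fy"],c["cy"]],[0,0,1]])
    return cv2.projectPoints(np.array([X],float),cv2.Rodrigues(R)[0],np.array(c["t"],float),K,np.array([c["k1"],0,0,0.]))[0][0,0]
E
python3 - <<'E'
from h import *
T,S=cam("top"),cam("side")
d={"tip":(272,171,233,189,181),"spacer":(181,269,277,297,14),"fan":(347,277,329,223,30),"pulley":(384,215,294,204,26),"washer":(268,261,298,253,6),"old":(155,216,217,294,26),"relay":(210,228,252,267,38)}
for k,(a,b,e,f,z) in d.items():
    X,g=tri(T,(a,b),S,(e,f)); print(k,X.round(1),round(g,1),"plane",plane(T,(a,b),z).round(1),"side",plane(S,(e,f),z).round(1))
crop=lambda c,x,y,w,h,k:cv2.resize(c["bgr"][y:y+h,x:x+w],None,fx=k,fy=k,interpolation=cv2.INTER_CUBIC)
a=crop(T,140,150,280,160,2.8); b=crop(S,200,170,160,146,2.8)
o=np.zeros((a.shape[0]+0,784,3),np.uint8); o[:a.shape[0],:a.shape[1]]=a
cv2.imwrite("pics/tc.png",o); cv2.imwrite("pics/sc.png",crop(S,190,175,160,140,4))
E
```

```text
tip [654.7 -16.1 176.3] 7.6 plane [650.5 -17.5 181. ] side [653.4  -5.3 181. ]
spacer [426.9 214.    2.9] 3.3 plane [425.7 211.6  14. ] side [423.  228.6  14. ]
fan [ 405.8 -210.6   17.5] 3.6 plane [ 404.7 -209.    30. ] side [ 401.5 -185.2   30. ]
pulley [ 563.5 -308.    20.8] 2.7 plane [ 561.9 -307.2   26. ] side [ 561.1 -296.5   26. ]
washer [446.7  -9.4   4. ] 2.9 plane [445.4  -9.9   6. ] side [447.1  -5.6   6. ]
old [561.8 278.9  20.3] 3.0 plane [560.1 277.1  26. ] side [559.2 286.1  26. ]
relay [530.5 137.9  22.9] 2.0 plane [528.9 135.9  38. ] side [521.4 159.7  38. ]
```

View pics/tc.png

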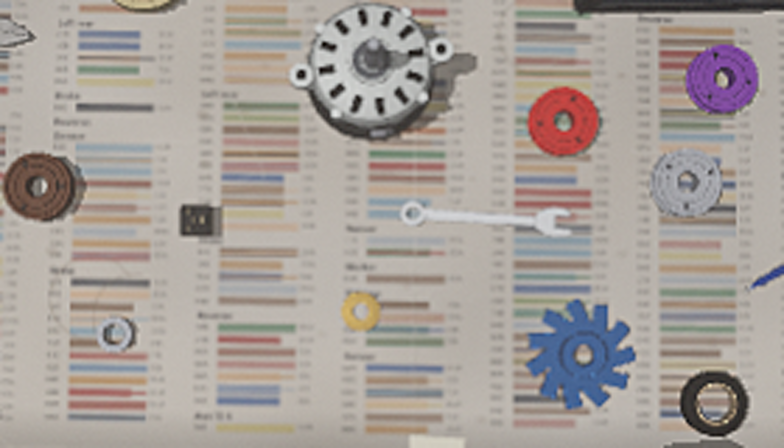

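View pics/sc.png

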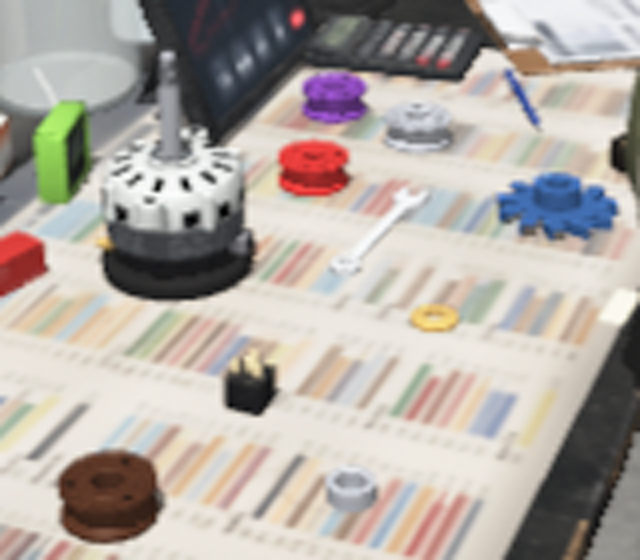

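The crops confirm the layout: spacer top at top-view pixel (181.8,268.9) and side-view pixel (278,295), shaft tip at side-view pixel (232,189). I'm moving above the spacer, with the fingers turned to close along y.

```bash
python3 -m creep '[[[10.94,28.57,-4,0,0,-3.4],[10.94,28.57,-4,0,0,-3.4],[10.94,28.57,-4,0,0,-3.4],[10.94,28.57,-4,0,0,-3.4],[10.94,28.57,-4,0,0,-3.4],[10.94,28.57,-4,0,0,-3.4],[10.94,28.57,-4,0,0,-3.4],[10.94,28.57,-4,0,0,-3.4],[10.94,28.57,-4,0,0,-3.4],[10.94,28.57,-4,0,0,-3.4],[10.94,28.57,-4,0,0,-3.4],[10.94,28.57,-4,0,0,-3.4],[10.94,28.57,-4,0,0,-3.4],[10.94,28.57,-4,0,0,-3.4],[10.94,28.57,-4,0,0,-3.4],[10.94,28.57,-4,0,0,-3.4],[10.94,28.57,-4,0,0,-3.4],[10.94,28.57,-4,0,0,-3.4],[10.94,28.57,-4,0,0,-3.4],[10.94,28.57,-4,0,0,-3.4]]]' 50 40
python3 - <<'E'
from h import *
print(ctrl.sense()["joints"].round(2))
S=cam("side","s1");T=cam("top","t1")
a=cv2.resize(S["bgr"][190:340,200:340],None,fx=4,fy=4); cv2.imwrite("pics/s1c.png",a)
X,g=tri(T,(181.8,268.9),S,(278,295)); print(X.round(1),g)
E
```

```text
time_s: 1.87
eef_pos: [426.4, 215.0, 203.0]
ee_rot: [-0.0, 1.0, 0.001, -0.0]
force: [0.2, 0.1, -0.4]
grip_width: 0.587
grip_force: 0.0
[0.22 0.32 1.77 0.   1.05 1.79]
[426.4 210.9   7.1] 1.4247737110663992
```

View pics/s1c.png

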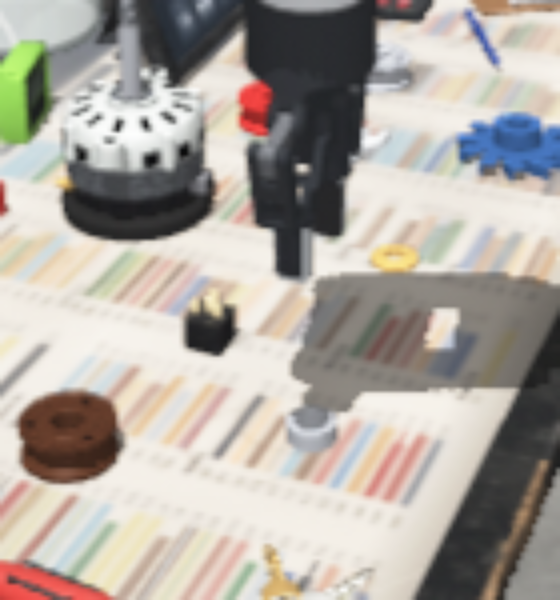

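The gripper hangs over the spacer, whose crop position is (312,428). I'm descending towards it.

```bash
python3 -m creep '[[[0,0,-2,0,0,0],[0,0,-3.5,0,0,0],[0,0,-4.6,0,0,0],[0,0,-4.8,0,0,0],[0,0,-4.92,0,0,0],[0,0,-4.92,0,0,0],[0,0,-4.92,0,0,0],[0,0,-4.92,0,0,0]]]'
python3 - <<'E'
from h import *
S=cam("side","s2");T=cam("top")
a=cv2.resize(S["bgr"][210:330,220:340],None,fx=4,fy=4)
b=cv2.resize(T["bgr"][210:330,130:230],None,fx=4,fy=4); cv2.imwrite("pics/s2c.png",np.hstack([a,b[:480]]))
E
```

```text
time_s: 2.63
eef_pos: [426.9, 211.9, 82.7]
ee_rot: [-0.0, 1.0, -0.001, 0.002]
force: [0.9, -0.2, 0.5]
grip_width: 0.584
grip_force: 0.0
```

View pics/s2c.png

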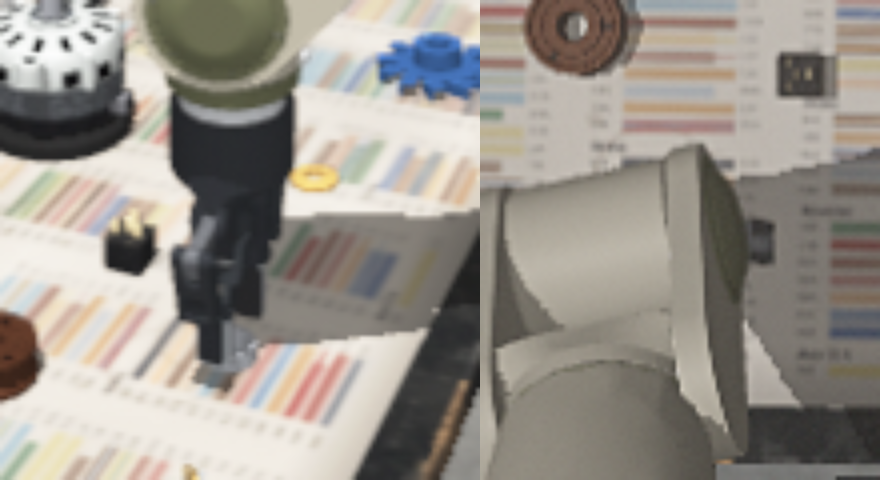

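```bash
python3 -m creep '[[[0,0,0,0,0,0],[0,0,0,0,0,0],[0,0,0,0,0,0],[0,0,0,0,0,0],[0,0,0,0,0,0],[0,0,0,0,0,0]]]' 20 25
python3 -m creep '[[[0,0,0,0,0,0],[0,0,0,0,0,0],[0,0,0,0,0,1],[0,0,0,0,0,3],[0,0,0,0,0,18],[0,0,0,0,0,18],[0,0,0,0,0,18],[0,0,0,0,0,18],[0,0,0,0,0,18],[0,0,0,0,0,18],[0,0,0,0,0,18],[0,0,0,0,0,18],[0,0,0,0,0,18],[0,0,0,0,0,18],[0,0,0,0,0,18],[0,0,0,0,0,18],[0,0,0,0,0,18],[0,0,0,0,0,18],[0,0,0,0,0,18],[0,0,0,0,0,18]]]' 50
python3 -m creep '[[[0,0,0,0,0,0],[0,0,0,0,0,0],[0,0,0,0,0,0],[0,0,0,0,0,0],[0,0,0,0,0,0],[0,0,0,0,0,0]]]' 20 40
python3 - <<'E'
from h import *
S=cam("side","s3"); print(ctrl.sense()["joints"].round(2))
a=cv2.resize(S["bgr"][230:330,230:330],None,fx=5,fy=5); cv2.imwrite("pics/s3c.png",a)
E
```

```text
time_s: 3.23
eef_pos: [426.3, 212.0, 81.7]
ee_rot: [-0.0, 1.0, -0.001, 0.0]
force: [-1.9, -1.4, 8.0]
grip_width: 0.359
grip_force: 24.1
time_s: 4.9
eef_pos: [426.0, 211.9, 80.9]
ee_rot: [-0.0, 0.708, 0.706, -0.0]
force: [0.3, 0.3, 0.5]
grip_width: 0.587
grip_force: 0.0
time_s: 5.4
eef_pos: [426.1, 211.9, 81.3]
ee_rot: [0.0, 0.708, 0.706, 0.0]
force: [-1.9, -0.5, 6.7]
grip_width: 0.346
grip_force: 39.0
[ 0.21  0.52  1.87 -0.    0.75  0.22]
```

View pics/s3c.png

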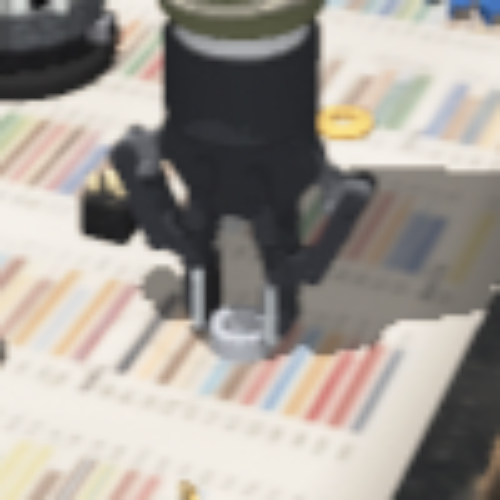

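The spacer is held between the closed pads at crop (240,330). Next is a closer look at the shaft in the clean first pictures.

```bash
python3 - <<'E'
import cv2,numpy as np
a=cv2.imread("pics/top0.png")[143:203,242:302]; b=cv2.imread("pics/side0.png")[180:230,212:256]
a=cv2.resize(a,(480,480),interpolation=cv2.INTER_CUBIC); b=cv2.resize(b,(352,400),interpolation=cv2.INTER_CUBIC)
o=np.zeros((480,800,3),np.uint8); o[:,:480]=a[:, :]; o[:400,440:792]=0
o=np.zeros((480,832,3),np.uint8); o[:,:440]=a[:,20:460]; o[:400,448:800]=b
cv2.imwrite("pics/z.png",o[:,:800])
E
```

```text
(no output)
```

View pics/z.png

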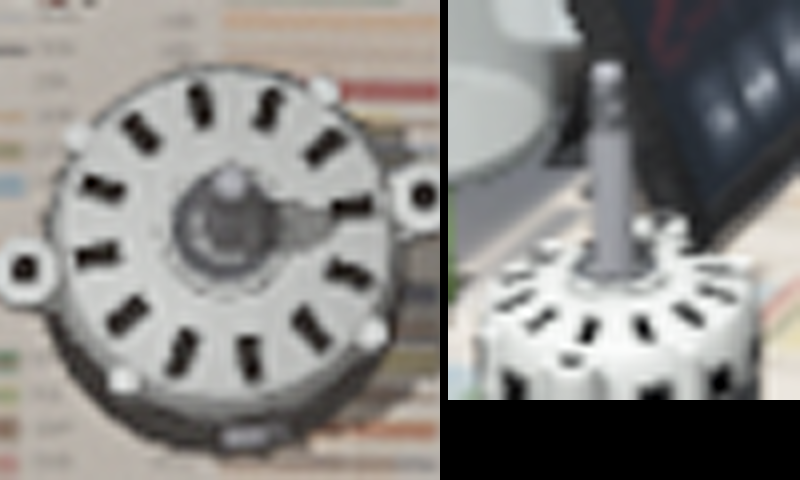

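```bash
python3 -m creep '[[[0,0,1,0,0,0],[0,0,2.5,0,0,0],[0,0,4,0,0,0],[0,0,5.5,0,0,0],[0,0,7,0,0,0],[0,0,8,0,0,0],[0,0,8,0,0,0],[0,0,8,0,0,0]]]'
```

```text
time_s: 6.12
eef_pos: [426.1, 211.9, 281.6]
ee_rot: [0.001, 0.708, 0.706, 0.001]
force: [-0.3, -0.6, -1.5]
grip_width: 0.345
grip_force: 39.7
```

The zoom puts the shaft tip at top-view pixel (273.2,165.7) and side-view pixel (231.9,188.2). The boss is at top-view pixel (272.7,171.0).

```bash
python3 - <<'E'
from h import *
T,S=cam("top"),cam("side")
print(tri(T,(272.7,165.3),S,(231.4,188)),tri(T,(272.3,170.5),S,(232,212.6)),plane(T,(272.7,165.3),180),plane(T,(272.3,170.5),98))
for x in (231.4,):
  print(plane(S,(x,188),180))
E
```

```text
(array([664.80183481, -18.88136852, 177.34670467]), np.float64(1.595271751423165)) (array([666.58466385, -19.28012568,  95.2907054 ]), np.float64(2.6160748405138303)) [663.60916812 -19.15364719 180.        ] [664.93835942 -19.75684766  98.        ]
[662.55494112 -12.93537275 180.        ]
```

```bash
python3 -m creep '[[[1.2,-1.2,0,0,0,0],[9.54,-9.24,0,0,0,0],[9.54,-9.24,0,0,0,0],[9.54,-9.24,0,0,0,0],[9.54,-9.24,0,0,0,0],[9.54,-9.24,0,0,0,0],[9.54,-9.24,0,0,0,0],[9.54,-9.24,0,0,0,0],[9.54,-9.24,0,0,0,0],[9.54,-9.24,0,0,0,0],[9.54,-9.24,0,0,0,0],[9.54,-9.24,0,0,0,0],[9.54,-9.24,0,0,0,0],[9.54,-9.24,0,0,0,0]]]'
python3 - <<'E'
from h import *
S,T=cam("side"),cam("top"); print(ctrl.sense()["eef_pos"].round(1),ctrl.sense()["joints"].round(2))
a=cv2.resize(S["bgr"][150:230,190:270],None,fx=6,fy=6,interpolation=cv2.INTER_CUBIC)
b=cv2.resize(T["bgr"][130:210,240:290],None,fx=6,fy=6); cv2.imwrite("pics/s4c.png",np.hstack([a,b[:480]]))
E
```

```text
time_s: 7.38
eef_pos: [664.1, -18.2, 281.3]
ee_rot: [0.0, 0.707, 0.707, 0.0]
force: [-0.0, -0.3, -0.5]
grip_width: 0.343
grip_force: 39.8
[664.3 -18.5 281.3] [-0.2   0.65  1.05 -0.    1.45 -0.2 ]
```

View pics/s4c.png

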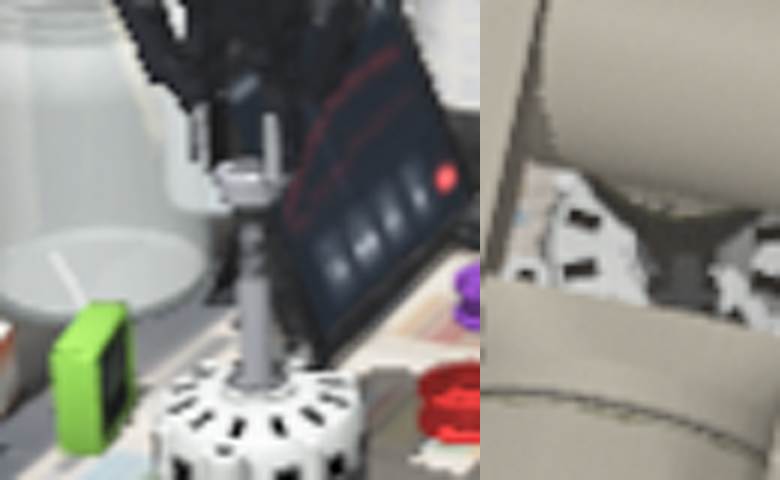

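The spacer hangs just above the shaft tip. In the crop its centre is near column 244, and the shaft axis is near column 251. I'm measuring that offset.

```bash
python3 - <<'E'
from h import *
S=cam("side"); g=cv2.cvtColor(S["bgr"],cv2.COLOR_BGR2GRAY)
for z in (200,205,210,181,165,140,110): print(z,proj(S,(664.3,-18.5,z)).round(2))
print("cols 220..242")
for r in range(176,216,2): print(r,g[r,220:243].tolist())
E
```

```text
200 [231.41 181.02]
205 [231.33 179.45]
210 [231.26 177.87]
181 [231.7  186.96]
165 [231.95 191.91]
140 [232.32 199.53]
110 [232.76 208.52]
cols 220..242
176 [210, 197, 156, 155, 134, 36, 29, 51, 69, 80, 95, 103, 97, 79, 141, 168, 115, 50, 45, 38, 47, 53, 49]
178 [210, 208, 206, 185, 121, 105, 185, 193, 151, 144, 143, 135, 134, 118, 151, 169, 118, 57, 52, 56, 55, 51, 47]
180 [209, 209, 206, 203, 204, 167, 137, 169, 180, 173, 178, 194, 179, 135, 121, 133, 126, 100, 71, 61, 53, 47, 48]
182 [208, 208, 206, 203, 203, 213, 188, 158, 165, 169, 169, 165, 162, 154, 137, 117, 89, 56, 59, 56, 50, 50, 54]
184 [194, 200, 201, 199, 201, 208, 213, 203, 154, 102, 105, 105, 100, 96, 80, 53, 47, 55, 57, 51, 49, 50, 52]
186 [160, 157, 152, 142, 124, 104, 97, 93, 77, 59, 57, 58, 55, 49, 47, 44, 44, 52, 54, 54, 57, 54, 51]
188 [164, 159, 152, 142, 119, 88, 74, 70, 62, 53, 95, 121, 121, 91, 43, 43, 43, 46, 51, 53, 51, 50, 50]
190 [192, 180, 162, 145, 122, 86, 63, 56, 42, 47, 95, 115, 98, 72, 53, 49, 47, 44, 43, 46, 46, 48, 56]
192 [192, 190, 185, 164, 125, 82, 56, 47, 34, 45, 74, 93, 95, 83, 65, 51, 48, 
[... 561 characters left out ...]

204 [130, 131, 134, 141, 159, 188, 215, 222, 177, 119, 148, 165, 164, 153, 129, 112, 86, 47, 52, 55, 50, 40, 36]
206 [140, 151, 168, 188, 195, 184, 175, 172, 184, 185, 170, 164, 164, 153, 137, 126, 120, 93, 65, 70, 66, 51, 41]
208 [181, 194, 188, 174, 166, 165, 177, 201, 219, 203, 170, 166, 163, 153, 132, 129, 124, 92, 70, 104, 135, 111, 53]
210 [186, 174, 170, 195, 238, 243, 231, 229, 197, 122, 138, 165, 161, 152, 133, 97, 89, 118, 188, 223, 186, 117, 72]
212 [197, 200, 162, 135, 137, 193, 234, 218, 152, 120, 141, 164, 162, 152, 134, 103, 93, 120, 196, 229, 225, 221, 220]
214 [140, 128, 168, 229, 243, 244, 235, 200, 165, 144, 142, 142, 130, 138, 131, 116, 149, 204, 204, 210, 236, 240, 234]
```

The measured offset is under 1 mm, so I'm lowering onto the thread and past the cone while watching the force.

```bash
python3 -m creep '[[[0,-0.02,-0.4,0,0,0],[0,-0.02,-0.8,0,0,0],[0,-0.02,-1.1,0,0,0],[0,-0.02,-1.4,0,0,0],[0,-0.02,-1.4,0,0,0]]]'
python3 -m creep '[[[0,0,-0.2,0,0,0],[0,0,-0.4,0,0,0],[0,0,-0.5,0,0,0],[0,0,-0.6,0,0,0],[0,0,-0.7,0,0,0],[0,0,-0.8,0,0,0],[0,0,-0.8,0,0,0]]]'
```

```text
time_s: 7.95
eef_pos: [664.0, -19.5, 243.4]
ee_rot: [-0.002, 0.708, 0.706, -0.001]
force: [0.3, -0.2, -0.9]
grip_width: 0.348
grip_force: 39.8
time_s: 8.53
eef_pos: [664.4, -19.6, 225.4]
ee_rot: [-0.0, 0.708, 0.706, -0.0]
force: [0.1, -0.0, -1.0]
grip_width: 0.348
grip_force: 39.8
```

```bash
python3 -m creep '[[[0,0,-0.4,0,0,0],[0,0,-0.8,0,0,0],[0,0,-1.2,0,0,0],[0,0,-1.4,0,0,0],[0,0,-1.55,0,0,0],[0,0,-1.6,0,0,0],[0,0,-1.6,0,0,0],[0,0,-1.6,0,0,0]]]'
```

```text
time_s: 9.2
eef_pos: [664.7, -19.6, 186.3]
ee_rot: [0.0, 0.708, 0.706, 0.0]
force: [-0.3, -0.2, -0.1]
grip_width: 0.344
grip_force: 39.8
```

```bash
python3 -m creep '[[[0,0,-0.08,0,0,0],[0,0,-0.08,0,0,0]]]'
python3 -m creep '[[[0,0,0,0,0,0],[0,0,0,0,0,0],[0,0,0,0,0,0],[0,0,0,0,0,0],[0,0,0.5,0,0,0],[0,0,2,0,0,0],[0,0,3.5,0,0,0],[0,0,5,0,0,0],[0,0,5,0,0,0],[0,0,5,0,0,0]]]' 60
python3 - <<'E'
from h import *
S=cam("side"); print(ctrl.sense()["eef_pos"].round(1))
cv2.imwrite("pics/s5c.png",cv2.resize(S["bgr"][150:240,190:270],None,fx=6,fy=6,interpolation=cv2.INTER_CUBIC))
E
```

```text
time_s: 9.37
eef_pos: [664.5, -19.6, 183.9]
ee_rot: [0.0, 0.708, 0.706, 0.0]
force: [0.3, 0.3, -0.5]
grip_width: 0.348
grip_force: 39.8
time_s: 10.2
eef_pos: [664.8, -19.6, 312.3]
ee_rot: [0.002, 0.708, 0.706, 0.002]
force: [-0.5, -0.1, -0.6]
grip_width: 0.701
grip_force: 0.0
[664.4 -19.6 309.8]
```

View pics/s5c.png

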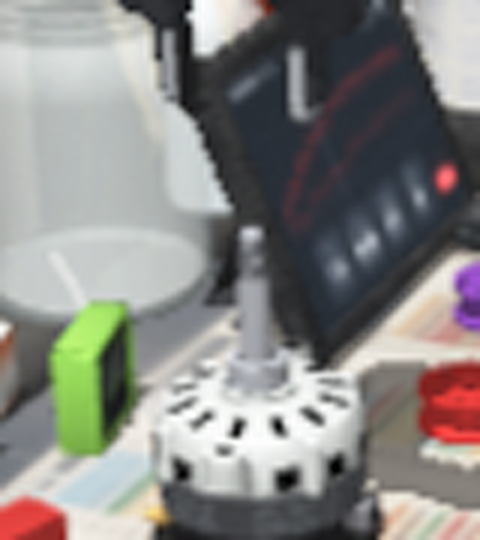

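The spacer sits level on the boss at crop (255,372). Next I'm locating the fan.

```bash
python3 - <<'E'
from h import *
S,T=cam("side"),cam("top")
def blob(c,lo,hi,box):
    x,y,w,h=box; m=cv2.inRange(cv2.cvtColor(c["bgr"],cv2.COLOR_BGR2HSV),lo,hi)[y:y+h,x:x+w]
    k=max(cv2.findContours(m,0,2)[0],key=cv2.contourArea); M=cv2.moments(k); (a,b),r=cv2.minEnclosingCircle(k)
    return (M["m10"]/M["m00"]+x,M["m01"]/M["m00"]+y),(a+x,b+y,r)
b=blob(T,(100,100,40),(125,255,255),(320,245,60,65)); print(b,plane(T,b[0],11),plane(T,b[1][:2],11))
print(tri(T,(348.1,275.6),S,(328.9,220.2)),plane(T,(348.1,275.6),30))
b=blob(S,(100,100,40),(125,255,255),(305,205,50,45)); print(b,plane(S,b[0],12))
b=blob(T,(18,100,100),(32,255,255),(255,245,30,30)); print("washer",b,plane(T,b[0],5))
E
```

```text
((347.0496267018006, 276.34584980237156), (346.9285717010498, 276.0714282989502, 19.332054138183594)) [ 405.44116217 -212.3272694    11.        ] [ 406.14347616 -212.0228807    11.        ]
(array([ 408.49023608, -212.33122719,   26.50653515]), np.float64(0.8638478169917648)) [ 408.24362103 -211.87164084   30.        ]
((329.64925854287554, 225.9110251450677), (328.9285717010498, 226.5, 14.151251792907715)) [ 402.41911381 -200.29124367   12.        ]Traceback (most recent call last):
  File "<stdin>", line 10, in <module>
  File "<stdin>", line 5, in blob
ValueError: max() iterable argument is empty
```

```bash
python3 -m creep '[[[-2,-1.5,0,0,0,-1],[-10.3,-7.7,-4.8,0,0,-18],[-10.3,-7.7,-4.8,0,0,-18],[-10.3,-7.7,-4.8,0,0,-18],[-10.3,-7.7,-4.8,0,0,-18],[-10.3,-7.7,-4.8,0,0,-18],[-10.3,-7.7,-4.8,0,0,-18],[-10.3,-7.7,-4.8,0,0,-18],[-10.3,-7.7,-4.8,0,0,-18],[-10.3,-7.7,-4.8,0,0,-18],[-10.3,-7.7,-4.8,0,0,-18],[-10.3,-7.7,-4.8,0,0,-18],[-10.3,-7.7,-4.8,0,0,-18],[-10.3,-7.7,-4.8,0,0,-18],[-10.3,-7.7,-4.8,0,0,-18],[-10.3,-7.7,-4.8,0,0,-18],[-10.3,-7.7,-4.8,0,0,-18]]]' 58 25
python3 -m creep '[[[0,0,-1.5,0,0,0],[0,0,-3,0,0,0],[0,0,-3.6,0,0,0],[0,0,-3.9,0,0,0],[0,0,-3.9,0,0,0],[0,0,-3.9,0,0,0]]]'
python3 -m creep '[[[0,0,0,0,0,0],[0,0,0,0,0,0],[0,0,0,0,0,0],[0,0,0,0,0,0],[0,0,0,0,0,0],[0,0,0,0,0,0]]]' 30 25
```

```text
time_s: 11.77
eef_pos: [407.0, -212.0, 188.7]
ee_rot: [-0.0, 1.0, 0.0, -0.0]
force: [-0.4, 0.3, 0.3]
grip_width: 0.682
grip_force: 0.0
time_s: 12.27
eef_pos: [407.4, -212.4, 92.1]
ee_rot: [0.0, 1.0, -0.001, 0.0]
force: [-0.8, -0.9, 0.1]
grip_width: 0.678
grip_force: 0.0
time_s: 12.77
eef_pos: [407.5, -212.5, 92.8]
ee_rot: [0.001, 1.0, -0.001, 0.001]
force: [-0.5, 1.1, 6.1]
grip_width: 0.456
grip_force: 24.5
```

```bash
python3 -m creep '[[[0,0,0,0,0,0],[0,0,0,0,0,0],[0,0,0,0,0,1],[0,0,0,0,0,3],[0,0,0,0,0,18],[0,0,0,0,0,18],[0,0,0,0,0,18],[0,0,0,0,0,18],[0,0,0,0,0,18],[0,0,0,0,0,18],[0,0,0,0,0,18],[0,0,0,0,0,18],[0,0,0,0,0,18],[0,0,0,0,0,18],[0,0,0,0,0,18],[0,0,0,0,0,18],[0,0,0,0,0,18],[0,0,0,0,0,18],[0,0,0,0,0,18],[0,0,0,0,0,18]]]' 58
python3 -m creep '[[[0,0,-0.1,0,0,0],[0,0,-0.1,0,0,0],[0,0,-0.1,0,0,0],[0,0,-0.1,0,0,0],[0,0,-0.1,0,0,0],[0,0,-0.1,0,0,0],[0,0,-0.1,0,0,0]]]' 30 60
```

```text
time_s: 14.43
eef_pos: [407.1, -212.1, 91.4]
ee_rot: [0.0, 0.708, 0.706, -0.0]
force: [-0.1, -0.5, 0.2]
grip_width: 0.675
grip_force: 0.0
time_s: 15.02
eef_pos: [406.9, -212.1, 89.0]
ee_rot: [-0.0, 0.708, 0.706, -0.0]
force: [-2.3, 0.3, 5.7]
grip_width: 0.441
grip_force: 60.4
```

```bash
python3 -m creep '[[[0,0,1,0,0,0],[0,0,2.5,0,0,0],[0,0,4,0,0,0],[0,0,5.5,0,0,0],[1,0.7,7.84,0,0,0],[10.3,7.7,7.84,0,0,0],[10.3,7.7,7.84,0,0,0],[10.3,7.7,7.84,0,0,0],[10.3,7.7,7.84,0,0,0],[10.3,7.7,7.84,0,0,0],[10.3,7.7,7.84,0,0,0],[10.3,7.7,7.84,0,0,0],[10.3,7.7,7.84,0,0,0],[10.3,7.7,7.84,0,0,0],[10.3,7.7,7.84,0,0,0],[10.3,7.7,7.84,0,0,0],[10.3,7.7,7.84,0,0,0],[10.3,7.7,7.84,0,0,0]]]'
python3 - <<'E'
from h import *
S,T=cam("side"),cam("top"); print(ctrl.sense()["eef_pos"].round(1))
a=cv2.resize(S["bgr"][140:230,190:280],None,fx=6,fy=6,interpolation=cv2.INTER_CUBIC); cv2.imwrite("pics/s6c.png",a)
E
```

```text
time_s: 16.52
eef_pos: [664.0, -20.5, 285.2]
ee_rot: [0.0, 0.708, 0.706, -0.0]
force: [0.1, 0.7, -0.7]
grip_width: 0.449
grip_force: 61.6
[664.2 -20.2 285.2]
```

View pics/s6c.png

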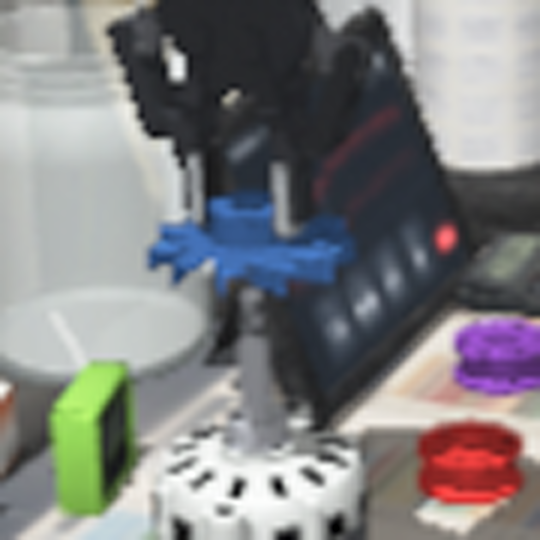

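The fan hangs level over the shaft, hub at crop (240,225) and shaft at column 252. I'm lowering it.

```bash
python3 -m creep '[[[0,0.01,-0.5,0,0,0],[0,0.01,-1,0,0,0],[0,0.01,-1.3,0,0,0],[0,0.01,-1.6,0,0,0],[0,0.01,-1.9,0,0,0],[0,0.01,-2.2,0,0,0],[0,0.01,-2.4,0,0,0],[0,0.01,-2.4,0,0,0]]]'
python3 -m creep '[[[0,0,-0.3,0,0,0],[0,0,-0.6,0,0,0],[0,0,-0.9,0,0,0],[0,0,-1.1,0,0,0],[0,0,-1.2,0,0,0],[0,0,-1.24,0,0,0],[0,0,-1.24,0,0,0],[0,0,-1.24,0,0,0]]]'
```

```text
time_s: 17.28
eef_pos: [664.3, -19.3, 223.6]
ee_rot: [-0.001, 0.708, 0.706, -0.0]
force: [0.0, 0.2, -2.3]
grip_width: 0.449
grip_force: 61.6
time_s: 17.95
eef_pos: [664.7, -19.4, 194.2]
ee_rot: [0.0, 0.708, 0.706, 0.0]
force: [0.2, 0.4, -2.3]
grip_width: 0.447
grip_force: 61.6
```

```bash
python3 -m creep '[[[0,0,-0.03,0,0,0],[0,0,-0.06,0,0,0],[0,0,-0.1,0,0,0],[0,0,-0.13,0,0,0],[0,0,-0.13,0,0,0],[0,0,-0.13,0,0,0]]]'
```

```text
time_s: 18.45
eef_pos: [664.6, -19.4, 191.1]
ee_rot: [0.0, 0.708, 0.706, 0.0]
force: [-0.9, 0.9, 3.4]
grip_width: 0.446
grip_force: 62.0
```

```bash
python3 -m creep '[[[0,0,0,0,0,0],[0,0,0,0,0,0],[0,0,0,0,0,0],[0,0,0,0,0,0],[0,0,0.5,0,0,0],[0,0,2,0,0,0],[0,0,3.5,0,0,0],[0,0,4.5,0,0,0],[0,0,4.5,0,0,0],[0,0,4.5,0,0,0]]]' 58
python3 - <<'E'
from h import *
S,T=cam("side"),cam("top"); print(ctrl.sense()["eef_pos"].round(1))
print(tri(T,(385.2,214.1),S,(294,204.7)),plane(T,(385.2,214.1),26))
o=np.zeros((480,800,3),np.uint8)
a=cv2.resize(S["bgr"][170:240,200:270],(400,400),interpolation=cv2.INTER_CUBIC); o[:400,:400]=a
b=cv2.resize(T["bgr"][190:240,360:410],(400,400),interpolation=cv2.INTER_CUBIC); o[:400,400:]=b
cv2.imwrite("pics/s7c.png",o)
E
```

```text
time_s: 19.28
eef_pos: [664.7, -19.4, 305.5]
ee_rot: [0.002, 0.708, 0.706, 0.001]
force: [-0.4, 0.4, -0.6]
grip_width: 0.682
grip_force: 0.0
[664.3 -19.3 302.4]
(array([ 565.67508575, -312.55994861,   15.74670144]), np.float64(1.50982491723857)) [ 564.21003333 -310.3079043    26.        ]
```

View pics/s7c.png

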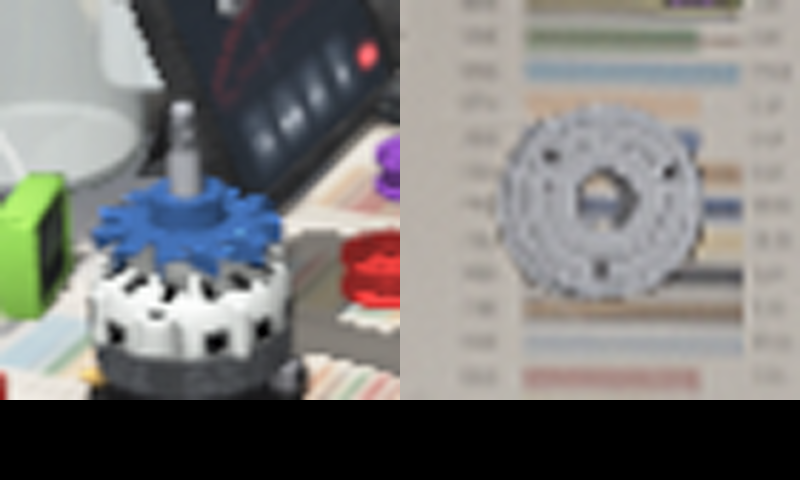

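The fan is seated on the shaft. The pulley outline is centred at top-view pixel (384.7,214.7), which gives (562.7,-309.2). I'm going there.

```bash
python3 -m creep '[[[-0.5,-1.5,0,0,0,-1],[-4.07,-11.59,-4.5,0,0,-18],[-4.07,-11.59,-4.5,0,0,-18],[-4.07,-11.59,-4.5,0,0,-18],[-4.07,-11.59,-4.5,0,0,-18],[-4.07,-11.59,-4.5,0,0,-18],[-4.07,-11.59,-4.5,0,0,-18],[-4.07,-11.59,-4.5,0,0,-18],[-4.07,-11.59,-4.5,0,0,-18],[-4.07,-11.59,-4.5,0,0,-18],[-4.07,-11.59,-4.5,0,0,-18],[-4.07,-11.59,-4.5,0,0,-18],[-4.07,-11.59,-4.5,0,0,-18],[-4.07,-11.59,-4.5,0,0,-18],[-4.07,-11.59,-4.5,0,0,-18],[-4.07,-11.59,-4.5,0,0,-18],[-4.07,-11.59,-4.5,0,0,-18]]]' 77 25
python3 -m creep '[[[0,0,-1.5,0,0,0],[0,0,-3,0,0,0],[0,0,-3.9,0,0,0],[0,0,-4.2,0,0,0],[0,0,-4.4,0,0,0],[0,0,-4.5,0,0,0],[0,0,-4.5,0,0,0],[0,0,-4.5,0,0,0]]]'
python3 - <<'E'
from h import *
S=cam("side"); s=ctrl.sense();print(s["eef_pos"].round(1),s["force"].round(1))
cv2.imwrite("pics/s8c.png",cv2.resize(S["bgr"][140:240,240:340],None,fx=5,fy=5,interpolation=cv2.INTER_CUBIC))
E
```

```text
time_s: 20.8
eef_pos: [562.7, -309.0, 190.3]
ee_rot: [-0.0, 1.0, 0.0, -0.0]
force: [0.2, 0.9, 0.1]
grip_width: 0.904
grip_force: 0.0
time_s: 21.47
eef_pos: [563.3, -309.5, 79.7]
ee_rot: [0.001, 1.0, -0.001, 0.001]
force: [-0.4, 1.4, -0.1]
grip_width: 0.9
grip_force: 0.0
[ 563.3 -309.5   79.7] [ 0.5 -0.7  0.2]
```

View pics/s8c.png

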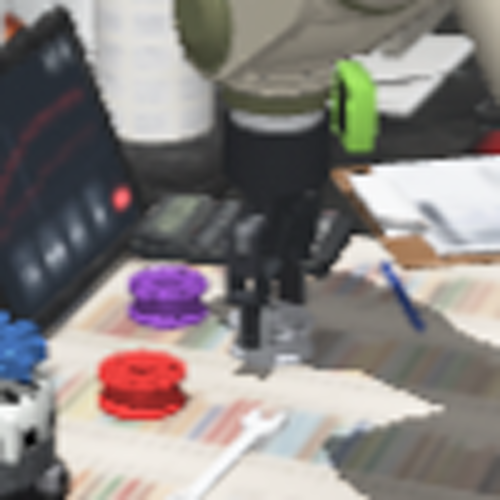

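The fingers straddle the pulley at crop (275,335), clear of the purple and red look-alikes. I'm lowering a little, then squeezing along y and again along x.

```bash
python3 -m creep '[[[0,0,-0.1,0,0,0],[0,0,-0.1,0,0,0],[0,0,-0.1,0,0,0],[0,0,-0.1,0,0,0],[0,0,-0.1,0,0,0],[0,0,-0.1,0,0,0],[0,0,-0.1,0,0,0]]]' 50 25
python3 -m creep '[[[0,0,0,0,0,0],[0,0,0,0,0,0],[0,0,0,0,0,1],[0,0,0,0,0,3],[0,0,0,0,0,18],[0,0,0,0,0,18],[0,0,0,0,0,18],[0,0,0,0,0,18],[0,0,0,0,0,18],[0,0,0,0,0,18],[0,0,0,0,0,18],[0,0,0,0,0,18],[0,0,0,0,0,18],[0,0,0,0,0,18],[0,0,0,0,0,18],[0,0,0,0,0,18],[0,0,0,0,0,18],[0,0,0,0,0,18],[0,0,0,0,0,18],[0,0,0,0,0,18]]]' 77
python3 -m creep '[[[0,0,0,0,0,0],[0,0,0,0,0,0],[0,0,0,0,0,0],[0,0,0,0,0,0],[0,0,0,0,0,0],[0,0,0,0,0,0],[0,0,0,0,0,0]]]' 50 80
```

```text
time_s: 22.1
eef_pos: [563.2, -309.7, 76.8]
ee_rot: [0.001, 1.0, -0.001, 0.001]
force: [-1.3, -0.4, 4.8]
grip_width: 0.724
grip_force: 27.2
time_s: 23.77
eef_pos: [562.8, -309.1, 75.6]
ee_rot: [-0.0, 0.708, 0.706, -0.0]
force: [0.4, -0.6, 0.0]
grip_width: 0.895
grip_force: 0.0
time_s: 24.35
eef_pos: [563.2, -309.2, 76.7]
ee_rot: [0.001, 0.708, 0.706, 0.0]
force: [-0.3, 0.6, 7.8]
grip_width: 0.707
grip_force: 87.1
```

```bash
python3 -m creep '[[[0,0,1,0,0,0],[0,0,2.5,0,0,0],[0,0,4,0,0,0],[0,0,5.5,0,0,0],[0.3,1,7.8,0,0,0],[4.07,11.59,7.8,0,0,0],[4.07,11.59,7.8,0,0,0],[4.07,11.59,7.8,0,0,0],[4.07,11.59,7.8,0,0,0],[4.07,11.59,7.8,0,0,0],[4.07,11.59,7.8,0,0,0],[4.07,11.59,7.8,0,0,0],[4.07,11.59,7.8,0,0,0],[4.07,11.59,7.8,0,0,0],[4.07,11.59,7.8,0,0,0],[4.07,11.59,7.8,0,0,0],[4.07,11.59,7.8,0,0,0],[4.07,11.59,7.8,0,0,0]]]'
python3 -m creep '[[[0,0,-0.4,0,0,0],[0,0,-0.8,0,0,0],[0,0,-1.1,0,0,0],[0,0,-1.4,0,0,0],[0,0,-1.4,0,0,0],[0,0,-1.4,0,0,0]]]'
```

```text
time_s: 25.85
eef_pos: [664.3, -20.4, 270.6]
ee_rot: [-0.0, 0.708, 0.706, -0.0]
force: [-0.1, -0.4, -3.6]
grip_width: 0.697
grip_force: 88.5
time_s: 26.35
eef_pos: [664.4, -19.3, 235.0]
ee_rot: [-0.0, 0.708, 0.706, -0.0]
force: [0.8, -0.2, -2.9]
grip_width: 0.701
grip_force: 88.5
```

```bash
python3 -m creep '[[[0,0,-0.2,0,0,0],[0,0,-0.4,0,0,0],[0,0,-0.6,0,0,0],[0,0,-0.8,0,0,0],[0,0,-0.95,0,0,0],[0,0,-0.95,0,0,0],[0,0,-0.95,0,0,0]]]'
python3 -m creep '[[[0,0,-0.04,0,0,0],[0,0,-0.07,0,0,0],[0,0,-0.1,0,0,0],[0,0,-0.1,0,0,0],[0,0,-0.1,0,0,0]]]'
```

```text
time_s: 26.93
eef_pos: [664.5, -19.3, 211.7]
ee_rot: [-0.0, 0.708, 0.706, -0.0]
force: [1.1, 0.3, -3.6]
grip_width: 0.701
grip_force: 88.5
time_s: 27.35
eef_pos: [664.5, -19.4, 209.4]
ee_rot: [0.0, 0.708, 0.706, 0.0]
force: [-1.0, 0.1, -3.5]
grip_width: 0.706
grip_force: 88.5
```

```bash
python3 -m creep '[[[0,0,-0.04,0,0,0],[0,0,-0.07,0,0,0],[0,0,-0.07,0,0,0],[0,0,-0.07,0,0,0]]]'
```

```text
time_s: 27.68
eef_pos: [664.6, -19.4, 208.8]
ee_rot: [0.001, 0.708, 0.706, 0.0]
force: [-3.3, 0.5, 6.5]
grip_width: 0.701
grip_force: 89.3
```

Contact, so the pulley is home. I'm releasing, lifting and measuring the washer.

```bash
python3 -m creep '[[[0,0,0,0,0,0],[0,0,0,0,0,0],[0,0,0,0,0,0],[0,0,0,0,0,0],[0,0,0.5,0,0,0],[0,0,2,0,0,0],[0,0,3.5,0,0,0],[0,0,4,0,0,0],[0,0,4,0,0,0],[0,0,4,0,0,0]]]' 77
python3 - <<'E'
from h import *
S,T=cam("side"),cam("top"); print(ctrl.sense()["eef_pos"].round(1))
def wash(c,box):
    x,y,w,h=box; m=cv2.inRange(cv2.cvtColor(c["bgr"],cv2.COLOR_BGR2HSV),(12,90,70),(35,255,255))[y:y+h,x:x+w]
    ks=cv2.findContours(m,0,2)[0]; k=max(ks,key=cv2.contourArea); h=cv2.convexHull(k); M=cv2.moments(h)
    return (M["m10"]/M["m00"]+x,M["m01"]/M["m00"]+y),cv2.boundingRect(k)
a=wash(S,(288,243,22,22)); print(a)
b=wash(T,(258,250,22,22)); print(b,plane(T,b[0],4),tri(T,b[0],S,a[0]))
E
```

```text
time_s: 28.52
eef_pos: [664.5, -19.4, 307.7]
ee_rot: [0.0, 0.708, 0.706, 0.0]
force: [0.2, 1.3, -0.4]
grip_width: 0.904
grip_force: 0.0
[664.3 -19.3 305.8]
((298.2147435897436, 254.05128205128204), (5, 8, 11, 7))Traceback (most recent call last):
  File "<stdin>", line 8, in <module>
  File "<stdin>", line 5, in wash
ValueError: max() iterable argument is empty
```

```bash
python3 - <<'E'
from h import *
S,T=cam("side"),cam("top")
m=cv2.inRange(cv2.cvtColor(cv2.imread("pics/top0.png"),cv2.COLOR_BGR2HSV),(12,90,70),(35,255,255))[250:272,258:280]
k=max(cv2.findContours(m,0,2)[0],key=cv2.contourArea); M=cv2.moments(cv2.convexHull(k)); b=(M["m10"]/M["m00"]+258,M["m01"]/M["m00"]+250)
print(b,cv2.boundingRect(k),plane(T,b,4),tri(T,b,S,(298.2,254.05)),plane(S,(298.2,254.05),4))
E
```

```text
(268.5343709468223, 260.7963683527886) (4, 5, 14, 13) [445.87541947 -11.24434148   4.        ] (array([446.87447246, -10.9271324 ,  -0.52416182]), np.float64(2.2851606611854427)) [445.59265635  -3.27648847   4.        ]
```

```bash
python3 -m creep '[[[-1.5,0.1,0,0,0,-1],[-3,0.2,0,0,0,-2],[-4.6,0.3,0,0,0,-3],[-6.2,0.34,-1,0,0,-5],[-8.74,0.34,-6.2,0,0,-18],[-8.74,0.34,-6.2,0,0,-18],[-8.74,0.34,-6.2,0,0,-18],[-8.74,0.34,-6.2,0,0,-18],[-8.74,0.34,-6.2,0,0,-18],[-8.74,0.34,-6.2,0,0,-18],[-8.74,0.34,-6.2,0,0,-18],[-8.74,0.34,-6.2,0,0,-18],[-8.74,0.34,-6.2,0,0,-18],[-8.74,0.34,-6.2,0,0,-18],[-8.74,0.34,-6.2,0,0,-18],[-8.74,0.34,-6.2,0,0,-18],[-8.74,0.34,-6.2,0,0,-18],[-8.74,0.34,-6.2,0,0,-18]]]' 48 25
python3 -m creep '[[[0,0,-1.2,0,0,0],[0,0,-2.4,0,0,0],[0,0,-2.8,0,0,0],[0,0,-3,0,0,0],[0,0,-3,0,0,0],[0,0,-3,0,0,0]]]'
python3 - <<'E'
from h import *
S=cam("side"); s=ctrl.sense();print(s["eef_pos"].round(1),s["force"].round(1))
cv2.imwrite("pics/s9c.png",cv2.resize(S["bgr"][190:280,240:340],None,fx=6,fy=6,interpolation=cv2.INTER_CUBIC))
E
```

```text
time_s: 30.22
eef_pos: [446.0, -10.8, 152.5]
ee_rot: [-0.0, 1.0, -0.0, -0.0]
force: [0.4, -0.2, -0.4]
grip_width: 0.564
grip_force: 0.0
time_s: 30.72
eef_pos: [446.4, -11.0, 78.2]
ee_rot: [0.0, 1.0, -0.001, 0.0]
force: [-0.1, -0.6, 0.1]
grip_width: 0.564
grip_force: 0.0
[446.5 -11.   78.5] [-0.3 -0.3 -0. ]
```

```bash
python3 -m creep '[[[0,0,-0.04,0,0,0],[0,0,-0.08,0,0,0],[0,0,-0.12,0,0,0],[0,0,-0.12,0,0,0],[0,0,-0.12,0,0,0]]]'
python3 -m creep '[[[0,0,-0.04,0,0,0],[0,0,-0.08,0,0,0],[0,0,-0.08,0,0,0],[0,0,-0.08,0,0,0]]]'
```

```text
time_s: 31.18
eef_pos: [446.1, -10.9, 74.7]
ee_rot: [0.0, 1.0, -0.001, 0.0]
force: [-0.1, 0.0, 0.7]
grip_width: 0.565
grip_force: 0.0
time_s: 31.52
eef_pos: [446.0, -10.9, 72.6]
ee_rot: [-0.0, 1.0, -0.001, -0.0]
force: [-0.2, 0.1, -0.6]
grip_width: 0.562
grip_force: 0.0
```

```bash
python3 -m creep '[[[0,0,0,0,0,0],[0,0,0,0,0,0],[0,0,0,0,0,0],[0,0,0,0,0,0],[0,0,0,0,0,0],[0,0,0,0,0,0]]]' 27 25
```

```text
time_s: 32.02
eef_pos: [446.0, -10.9, 72.9]
ee_rot: [0.0, 1.0, -0.001, 0.0]
force: [-1.4, 0.4, 5.3]
grip_width: 0.408
grip_force: 24.5
```

```bash
python3 -m creep '[[[0,0,0,0,0,0],[0,0,0,0,0,0],[0,0,0,0,0,1],[0,0,0,0,0,3],[0,0,0,0,0,18],[0,0,0,0,0,18],[0,0,0,0,0,18],[0,0,0,0,0,18],[0,0,0,0,0,18],[0,0,0,0,0,18],[0,0,0,0,0,18],[0,0,0,0,0,18],[0,0,0,0,0,18],[0,0,0,0,0,18],[0,0,0,0,0,18],[0,0,0,0,0,18],[0,0,0,0,0,18],[0,0,0,0,0,18],[0,0,0,0,0,18],[0,0,0,0,0,18]]]' 48
python3 -m creep '[[[0,0,0,0,0,0],[0,0,0,0,0,0],[0,0,0,0,0,0],[0,0,0,0,0,0],[0,0,0,0,0,0],[0,0,0,0,0,0]]]' 27 50
python3 -m creep '[[[0,0,1,0,0,0],[0,0,2.5,0,0,0],[0,0,4,0,0,0],[0,0,5.5,0,0,0],[0,0,7,0,0,0],[0,0,7.9,0,0,0],[0,0,7.9,0,0,0]]]'
python3 -m creep '[[[1,0,0,0,0,0],[8.74,-0.34,0,0,0,0],[8.74,-0.34,0,0,0,0],[8.74,-0.34,0,0,0,0],[8.74,-0.34,0,0,0,0],[8.74,-0.34,0,0,0,0],[8.74,-0.34,0,0,0,0],[8.74,-0.34,0,0,0,0],[8.74,-0.34,0,0,0,0],[8.74,-0.34,0,0,0,0],[8.74,-0.34,0,0,0,0]]]'
python3 - <<'E'
from h import *
S=cam("side"); s=ctrl.sense();print(s["eef_pos"].round(1),s["force"].round(1))
cv2.imwrite("pics/s10c.png",cv2.resize(S["bgr"][150:240,190:280],None,fx=6,fy=6,interpolation=cv2.INTER_CUBIC))
E
```

```text
time_s: 33.68
eef_pos: [446.0, -10.8, 72.6]
ee_rot: [-0.0, 0.708, 0.706, -0.0]
force: [0.2, -0.3, -0.6]
grip_width: 0.56
grip_force: 0.0
time_s: 34.18
eef_pos: [446.1, -10.9, 73.1]
ee_rot: [0.0, 0.708, 0.706, -0.0]
force: [-2.3, 0.9, 8.6]
grip_width: 0.394
grip_force: 48.8
time_s: 34.77
eef_pos: [447.2, -11.1, 274.7]
ee_rot: [0.004, 0.708, 0.706, 0.002]
force: [0.3, -0.2, 0.7]
grip_width: 0.389
grip_force: 49.8
time_s: 35.68
eef_pos: [663.8, -19.3, 270.7]
ee_rot: [0.0, 0.708, 0.706, 0.0]
force: [0.3, 1.0, 0.1]
grip_width: 0.388
grip_force: 49.9
[663.9 -19.3 270.8] [ 0.2  0.1 -0.7]
```

View pics/s10c.png

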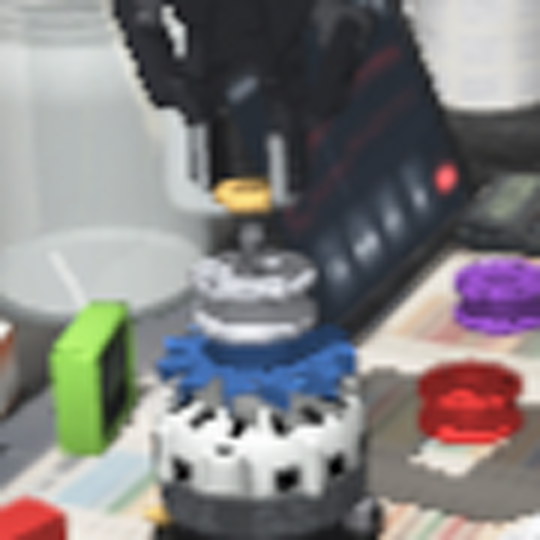

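The brass washer is held level at crop (243,193), above the thread at (252,235). The pulley is seated below it. I'm lowering the washer.

```bash
python3 -m creep '[[[0.02,0,-0.3,0,0,0],[0.02,0,-0.6,0,0,0],[0.02,0,-0.8,0,0,0],[0.02,0,-1,0,0,0],[0.02,0,-1.2,0,0,0],[0.02,0,-1.4,0,0,0],[0.02,0,-1.4,0,0,0],[0.02,0,-1.4,0,0,0]]]'
python3 -m creep '[[[0,0,-0.04,0,0,0],[0,0,-0.08,0,0,0],[0,0,-0.12,0,0,0],[0,0,-0.12,0,0,0],[0,0,-0.12,0,0,0]]]'
```

```text
time_s: 36.4
eef_pos: [665.0, -19.4, 234.9]
ee_rot: [-0.0, 0.708, 0.706, -0.0]
force: [-0.4, -0.5, -0.3]
grip_width: 0.388
grip_force: 49.9
time_s: 36.82
eef_pos: [665.0, -19.4, 232.2]
ee_rot: [0.0, 0.708, 0.706, 0.0]
force: [-0.8, -0.1, 0.1]
grip_width: 0.385
grip_force: 49.9
```

```bash
python3 -m creep '[[[0,0,-0.03,0,0,0],[0,0,-0.06,0,0,0],[0,0,-0.06,0,0,0],[0,0,-0.06,0,0,0]]]'
```

```text
time_s: 37.15
eef_pos: [665.1, -19.4, 231.2]
ee_rot: [0.0, 0.708, 0.706, 0.0]
force: [-1.3, 0.2, 4.6]
grip_width: 0.389
grip_force: 50.5
```

```bash
python3 -m creep '[[[0,0,0,0,0,0],[0,0,0,0,0,0],[0,0,0,0,0,0],[0,0,0,0,0,0],[0,0,0.5,0,0,0],[0,0,2,0,0,0],[0,0,3.5,0,0,0],[0,0,4,0,0,0],[0,0,4,0,0,0],[0,0,4,0,0,0],[0,0,4,0,0,0],[0,0,4,0,0,0]]]' 60
python3 - <<'E'
from h import *
S=cam("side"); s=ctrl.sense();print(s["eef_pos"].round(1),s["force"].round(1))
m=cv2.inRange(cv2.cvtColor(S["bgr"],cv2.COLOR_BGR2HSV),(12,90,70),(35,255,255))[170:215,215:250]
k=max(cv2.findContours(m,0,2)[0],key=cv2.contourArea); x,y,w,h=cv2.boundingRect(k); M=cv2.moments(cv2.convexHull(k))
print(x+215,y+170,w,h,M["m10"]/M["m00"]+215,M["m01"]/M["m00"]+170,proj(S,(664.5,-19.4,161)),proj(S,(664.5,-19.4,175)))
E
```

```text
time_s: 38.15
eef_pos: [664.8, -19.3, 328.8]
ee_rot: [-0.001, 0.708, 0.706, -0.001]
force: [-0.1, 0.1, -0.5]
grip_width: 0.698
grip_force: 0.0
[664.9 -19.4 329.1] [ 0.7  0.  -0.6]
226 192 12 5 231.3111111111111 194.04888888888888 [232.08098721 193.01963068] [231.86958003 188.70977009]
```

The washer blob in the side view is within about 1 px of where a seated washer should project, so I'm handing in.

```bash
python3 -c "
from rig import ctrl
print(ctrl.finish_job())"
```

```text
the job is handed in; nothing more can be done
None
```

I stacked the spacer, fan, new pulley and washer on the alternator shaft in that order and handed the job in at about 38 s; no verdict came back, but the pictures, contact forces and a last pixel check on the washer all indicate each part is fully home.

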